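# Line up the sample tins on the oven carrier

### The arm

A 6-joint arm with a two-finger parallel gripper is mounted at the origin on the work surface. World frame = base frame: x ahead of the robot, y to its left, z up, the work surface at z = 0. Lengths are in m, angles in rad, forces in N, time in s.
With the tool pointing down it reaches from about 0.2 to 0.875 m from the base axis. Payload 3.4 kg.
Tool frame: the origin (TCP) lies midway between the tips of the shut fingers; the grasp point (between the pads) lies 19 mm behind it; z points along the fingers, y is the line along which they close (so a half turn about z gives the same grasp; the last joint's range is limited). The gripper opens to 94 mm and grips with 3 to 60 N. Pads are 16 mm wide; open, the fingers measure 119 mm over their backs; the gripper's body (75 mm by 177 mm) begins 78 mm behind the grasp point.
Start: joints at [1.196, 0.276, 1.505, -0, 1.361, -0.121], TCP at [0.144, 0.557, 0.205] pointing down, gripper open.
Joint ranges: [-2.89, 2.89], [-0.75, 2.08], [0.22, 2.7], [-1.18, 4.32], [0.11, 2.71], [-2.7, 2.7]. Speed limits (rad/s): [2.57, 2.57, 3.14, 3.14, 3.14, 3.14].

### API

Orientations are given as a unit quaternion [x, y, z, w].
In Python, from cell import arm, eoat, capture, finish_job gives the robot as it stands (arm), with the cameras as plain functions, the job as plain functions and the gripper (eoat). Calls block until the motion is done:
- arm.goto(position, orientation): joint-space move of the TCP to a pose.
- arm.servo_line(position, vel=0.15, frame=None): straight line of the TCP; frame=None keeps the orientation; vel is the mean speed in m/s.
- arm.move_j(angles): joint-space move.
- eoat.gripper_to(opening, force=None): finger opening in m; force is the grip in N (None keeps the last); returns when the fingers have stopped.
- arm.wait(seconds).
- arm.inverse_kinematics(position, orientation): joint angles nearest the present ones, or None.
- arm.read_state(): the state.
- capture(name): name is "side" or "top"; returns a dict with "image" (400x640x3 uint8, blue, green, red), "K" (3x3 intrinsics, pixels), "T" (4x4, takes a point from camera to world coordinates). Camera axes: x right, y down, z forward; pixel columns grow to the right and rows downward; lengths in m; the calibration is good to about 2 mm. A picture is of the moment at which its call begins. There is no depth.
A pose or a line that the arm cannot do raises arm.IKError and nothing moves.
- finish_job(): hands the job in; it is judged then, once.
The state is a dict: "time": time; "q": joint angles; "dq": joint speeds; "joint_torque": joint torques, N m; "eef_pos": TCP position; "orientation": TCP orientation; "wrist_force": force on the tool from outside, world axes, zero at the start; "wrist_torque": the same for the moment, N m; "opening": finger opening in m; "grasp_force": force on a finger pad.
Only numpy, scipy, OpenCV 4.12 (cv2) and the standard library are available. Lean on these libraries where they do the work, as an engineer would, in place of code of your own. Each camera call takes 0.05 s, during which the arm holds its last target. There are 200 camera calls.

### The job

Line up the four aluminium sample tins on the oven carrier plate, one centred on each black disc, in order of size: the smallest on the disc next to the dial thermometer and so on up to the largest at the far end. Stand every tin upright with its lid up, set it down rather than dropping it, and leave the glass beaker where it is.

Things in the scene. Friction and masses are not known exactly. Their poses are not given: they have to be found in the camera images.
- tin_1: The smallest of four plain aluminium sample tins: a closed upright cylinder 34 mm in diameter, 30 mm high, with a flat lid that is fast on it; about 50 g. Loose, standing on the bench. Origin: centre of its underside; z up.
- tin_2: The second smallest of four plain aluminium sample tins: a closed upright cylinder 44 mm in diameter, 36 mm high, with a flat lid that is fast on it; about 80 g. Loose, standing on the bench. Origin: centre of its underside; z up.
- tin_3: The second largest of four plain aluminium sample tins: a closed upright cylinder 54 mm in diameter, 42 mm high, with a flat lid that is fast on it; about 120 g. Loose, standing on the bench. Origin: centre of its underside; z up.
- tin_4: The largest of four plain aluminium sample tins: a closed upright cylinder 64 mm in diameter, 48 mm high, with a flat lid that is fast on it; about 170 g. Loose, standing on the bench. Origin: centre of its underside; z up.
- disc_a: One of four equal black silicone discs, 70 mm in diameter, 4 mm thick, fixed in a straight row 84 mm apart on the steel carrier plate (top 12 mm above the bench, so disc tops are 16 mm above it). This one: the -y end of the row, whichever tin belongs there. Origin: centre of its underside; z up, y along the row towards disc_d.
- disc_b: One of four equal black silicone discs, 70 mm in diameter, 4 mm thick, fixed in a straight row 84 mm apart on the steel carrier plate (top 12 mm above the bench, so disc tops are 16 mm above it). This one: second from the -y end of the row, whichever tin belongs there. Origin: centre of its underside; z up, y along the row towards disc_d.
- disc_c: One of four equal black silicone discs, 70 mm in diameter, 4 mm thick, fixed in a straight row 84 mm apart on the steel carrier plate (top 12 mm above the bench, so disc tops are 16 mm above it). This one: second from the +y end of the row, whichever tin belongs there. Origin: centre of its underside; z up, y along the row towards disc_d.
- disc_d: One of four equal black silicone discs, 70 mm in diameter, 4 mm thick, fixed in a straight row 84 mm apart on the steel carrier plate (top 12 mm above the bench, so disc tops are 16 mm above it). This one: the +y end of the row, whichever tin belongs there. Origin: centre of its underside; z up, y along the row towards disc_d.
- thermometer: Round dial thermometer: steel puck 44 mm in diameter, 24 mm high, white dial upwards, fixed on the carrier plate (100 x 460 mm, fixed to the bench) at either end of the row, 74 mm beyond the end disc's centre. A dark steel carrying bow 64 mm wide, 28 mm high, stands likewise at the other end. Origin: centre of its underside.
- beaker: Empty clear glass beaker, 68 mm in diameter at the rim, 85 mm high, standing loose among the tins; a bystander. Origin: centre of its underside; z up.

How it is judged:
By the outcome, as a careful person would: the job done as asked, in the order asked, and still so for the second after the job is handed in, with the robot touching nothing.
It also fails if it takes over 104 s, if anything falls off the work surface, if the arm or the gripper's body presses on something with over 40 N, if the wrist force passes 120 N, or if a joint passes its speed limit or range.

## Working session

There is one attempt and no reset: what is moved stays moved. The work goes in short steps, each a Python script; the robot and the scene stay as the last script left them, time stands still between calls to the robot, and variables do not carry over. Pictures are saved under pics/ and viewed, at most 14 in all, crops included, and the job is handed in when it is done.

```bash
mkdir -p pics
python3 - <<'E'
from cell import arm, eoat, capture, finish_job
import cv2
for n in("top","side"):
    c=capture(n); cv2.imwrite(f"pics/{n}0.png",c["image"]); print(n,c["K"].round(1).tolist(),c["T"].round(3).tolist())
s=arm.read_state();print(s["time"],s["orientation"],s["opening"])
E
```

```text
top [[450.4, 0.0, 323.9], [0.0, 450.4, 196.4], [0.0, 0.0, 1.0]] [[-0.046, -0.978, 0.201, 0.316], [-0.999, 0.046, -0.008, 0.009], [-0.002, -0.201, -0.98, 1.07], [0.0, 0.0, 0.0, 1.0]]
side [[367.2, 0.0, 317.1], [0.0, 367.2, 194.6], [0.0, 0.0, 1.0]] [[-0.984, -0.13, 0.123, 0.426], [-0.179, 0.688, -0.703, 0.528], [0.006, -0.714, -0.7, 0.573], [0.0, 0.0, 0.0, 1.0]]
0.1 [ 1.26543388e-01  9.91960754e-01 -7.75800744e-04 -1.76535692e-04] 0.09413548847079124
```

View pics/top0.png

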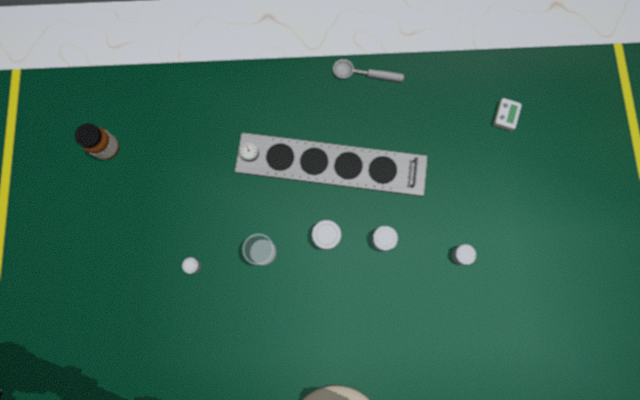

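View pics/side0.png

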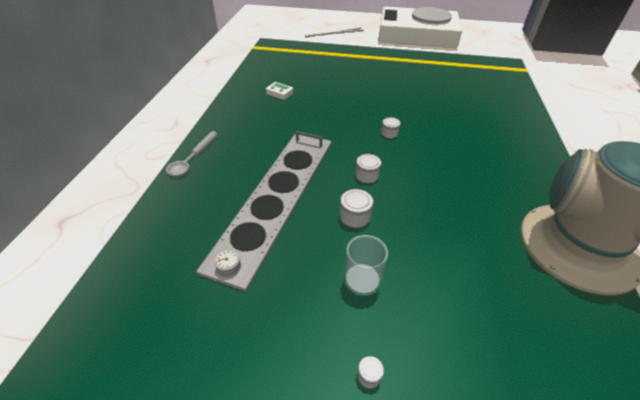

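```bash
cat > vis.py <<'E'
import cv2, numpy as np
from scipy.optimize import least_squares
def cast(c,uv,z):
    uv=np.asarray(uv,float).reshape(-1,2)
    d=np.c_[uv,np.ones(len(uv))]@np.linalg.inv(c["K"]).T@c["T"][:3,:3].T
    o=c["T"][:3,3]; return (o+d*((z-o[2])/d[:,2])[:,None])[:,:2]
def proj(c,p):
    p=np.linalg.inv(c["T"])@np.r_[p,1]; p=c["K"]@p[:3]; return p[:2]/p[2]
def blobs(c,kind):
    hsv=cv2.cvtColor(c["image"],cv2.COLOR_BGR2HSV)
    m=((hsv[...,1]<90)&(hsv[...,2]>75)) if kind=="light" else (hsv[...,2]<55)&(hsv[...,1]<120)
    return cv2.findContours(m.astype(np.uint8)*255,cv2.RETR_LIST,cv2.CHAIN_APPROX_NONE)[0]
def contour_at(c,kind,uv):
    L=[k for k in blobs(c,kind) if len(k)>15 and cv2.pointPolygonTest(k,tuple(map(float,uv)),False)>=0]
    return min(L,key=cv2.contourArea) if L else None
def tin(c,uv,r,h,z0=0.0):
    """outer (away from the camera foot) half of the outline lies on the lid rim; fit circle of radius r"""
    k=contour_at(c,"light",uv)
    if k is None: return None
    P=cast(c,k,z0+h); ctr=P.mean(0)
    for _ in range(6):
        u=ctr-c["T"][:2,3]; u/=np.linalg.norm(u)
        Q=P[(P-ctr)@u>0.1*r]
        s=least_squares(lambda x:np.hypot(*(Q-x[:2]).T)-r-x[2]*FREE,[*ctr,0],loss="soft_l1",f_scale=.001)
        ctr=s.x[:2]
    return ctr, s.fun.std(), np.hypot(*(Q-ctr).T).mean()
FREE=0
def disc(c,uv):
    k=contour_at(c,"dark",uv)
    if k is None: return None
    (e,ax,_)=cv2.fitEllipse(k); P=cast(c,k,.016)
    return cast(c,[e],.016)[0], np.sqrt(cv2.contourArea(P.astype(np.float32))/np.pi)
E
python3 - <<'E'
from cell import arm, eoat, capture, finish_job
from vis import *
np.set_printoptions(precision=4,suppress=True)
cs={n:capture(n) for n in("top","side")}
T={"top":[(190,265),(465,255),(385,238),(326,235)],"side":[(370,371),(390,124),(368,163),(356,203)]}
D={"top":[(383,170),(348,166),(314,161),(280,157)],"side":[(298,160),(283,182),(266,207),(248,236)]}
for n,c in cs.items():
    for i,uv in enumerate(T[n]): print(n,"tin",i+1,tin(c,uv,[.017,.022,.027,.032][i],[.03,.036,.042,.048][i]))
    for i,uv in enumerate(D[n]): print(n,"disc","abcd"[i],disc(c,uv))
c=cs["top"]
im=c["image"].copy()
for i,uv in enumerate(T["top"]):
    k=contour_at(c,"light",uv)
    if k is not None: cv2.drawContours(im,[k],-1,(0,0,255),1)
a=cv2.resize(im[120:290,170:490],None,fx=2.5,fy=2.5,interpolation=0);
s=cs["side"]["image"].copy()
for i,uv in enumerate(T["side"]):
    k=contour_at(cs["side"],"light",uv)
    if k is not None: cv2.drawContours(s,[k],-1,(0,0,255),1)
cv2.imwrite("pics/t1.png",a); cv2.imwrite("pics/s1.png",cv2.resize(s[100:400,180:420],None,fx=2,fy=2,interpolation=0))
E
```

```text
top tin 1 (array([0.3847, 0.3182]), np.float64(0.000846930064488074), np.float64(0.017201145213881962))
top tin 2 (array([ 0.3802, -0.3184]), np.float64(0.0007794853753263165), np.float64(0.022267302068451338))
top tin 3 (array([ 0.4269, -0.1366]), np.float64(0.0010016891530947236), np.float64(0.02732917496457658))
top tin 4 (array([0.4418, 0.0003]), np.float64(0.001128986021282949), np.float64(0.032488404428960144))
top disc a (array([ 0.593 , -0.1432]), np.float64(0.029402185505087164))
top disc b (array([ 0.6077, -0.0609]), np.float64(0.0295296139236279))
top disc c (array([0.6224, 0.0218]), np.float64(0.02963990735248652))
top disc d (array([0.6369, 0.1039]), np.float64(0.029749441520183436))
side tin 1 (array([0.383, 0.315]), np.float64(0.0007080045918464108), np.float64(0.0172557738062291))
side tin 2 (array([ 0.3781, -0.3189]), np.float64(0.001042250329490605), np.float64(0.022241857662189272))
side tin 3 (array([ 0.4245, -0.1376]), np.float64(0.0010554802399652262), np.float64(0.027054861318320193))
side tin 4 (array([ 0.4384, -0.0022]), np.float64(0.0009185295808959695), np.float64(0.03210214765736103))
side disc a None
side disc b None
side disc c None
side disc d None
```

View pics/t1.png

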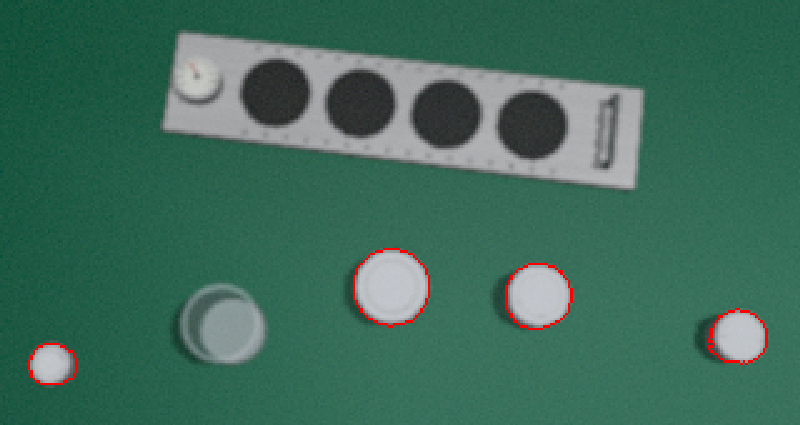

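View pics/s1.png

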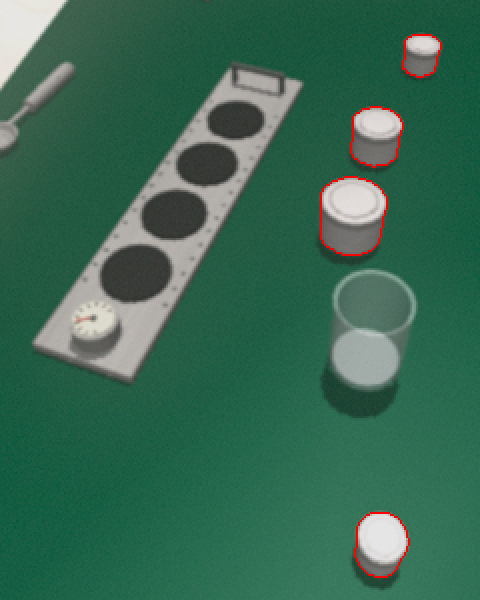

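```bash
sed -i 's/(hsv\[...,2\]<55)&(hsv\[...,1\]<120)/(hsv[...,2]<85)\&(hsv[...,1]<110)/' vis.py
cat > job.py <<'E'
from cell import arm, eoat, capture, finish_job
import numpy as np
R=[.017,.022,.027,.032]; H=[.03,.036,.042,.048]
TG=[.022,.024,.027,.030]           # grasp point height above tin bottom
def quat(a):
    p=(a+np.pi/2)/2; return [np.cos(p),np.sin(p),0,0]
ZT=.15
def yaw_for(pts,a):
    best=None
    for k in(-1,0,1):
        q=quat(a+k*np.pi)
        js=[arm.inverse_kinematics([*p,z],q) for p in pts for z in(.02,ZT)]
        if any(j is None for j in js): continue
        m=max(abs(j[5]) for j in js)
        if best is None or m<best[0]: best=(m,q)
    return best[1]
def pick(i,p,q):
    z=TG[i]-.019; w=min(.094,2*R[i]+.024)
    arm.goto([*p,ZT],q); eoat.gripper_to(w)
    arm.servo_line([*p,z+.06],vel=.25); arm.servo_line([*p,z],vel=.12)
    eoat.gripper_to(2*R[i]-.008,force=15); s=arm.read_state()
    print("grip",i+1,round(s["opening"],4),round(s["grasp_force"],1),"t",round(s["time"],1))
def place(i,p,q,base=.016):
    z=TG[i]-.019+base
    arm.goto([*p,ZT],q); arm.servo_line([*p,z+.02],vel=.2); arm.servo_line([*p,z+.002],vel=.04); arm.wait(.15)
    f0=arm.read_state()["wrist_force"][2]
    for k in range(10):
        s=arm.read_state(); df=s["wrist_force"][2]-f0
        if df>2: break
        e=z+.002-.0005*(k+1); arm.servo_line([*p,e],vel=.02)
    print("set",i+1,"k",k,"dF",round(df,1),s["eef_pos"].round(4) if hasattr(s["eef_pos"],"round") else s["eef_pos"])
    eoat.gripper_to(min(.094,2*R[i]+.020)); 
def lift(): 
    p=arm.read_state()["eef_pos"]; arm.servo_line([p[0],p[1],ZT],vel=.25)
E
python3 - <<'E'
from job import *
from vis import *
import json
np.set_printoptions(precision=4,suppress=True)
D={"top":[(383,170),(348,166),(314,161),(280,157)],"side":[(298,160),(283,182),(266,207),(248,236)]}
T={"top":[(190,265),(465,255),(385,238),(326,235)],"side":[(370,371),(390,124),(368,163),(356,203)]}
discs={};tins={}
for n in D:
    c=capture(n); r=[disc(c,uv) for uv in D[n]]
    print(n,[(x[0],round(x[1],4)) for x in r]); discs[n]=[x[0].tolist() for x in r]
    tins[n]=[tin(c,uv,R[i],H[i])[0].tolist() for i,uv in enumerate(T[n])]
dm=np.mean([discs[n] for n in discs],0); tm=np.mean([tins[n] for n in tins],0)
v=dm[3]-dm[0]; a=np.arctan2(v[1],v[0])-np.pi/2
json.dump(dict(discs=discs,tins=tins,dm=dm.tolist(),tm=tm.tolist(),a=a),open("m.json","w"))
print(dm,tm,a,np.linalg.norm(np.diff(dm,axis=0),axis=1))
for i in range(4):
    print(yaw_for([tm[i],dm[3-i]],a))
E
```

```text
top [(array([ 0.5929, -0.143 ]), np.float64(0.0316)), (array([ 0.6072, -0.0606]), np.float64(0.0318)), (array([0.6222, 0.0217]), np.float64(0.0317)), (array([0.6367, 0.104 ]), np.float64(0.0318))]
side [(array([ 0.5926, -0.1411]), np.float64(0.0327)), (array([ 0.6071, -0.0583]), np.float64(0.0328)), (array([0.6219, 0.0241]), np.float64(0.0329)), (array([0.6366, 0.107 ]), np.float64(0.0331))]
[[ 0.5928 -0.142 ]
 [ 0.6072 -0.0594]
 [ 0.6221  0.0229]
 [ 0.6367  0.1055]] [[ 0.384   0.3165]
 [ 0.3792 -0.3187]
 [ 0.4257 -0.1372]
 [ 0.44   -0.001 ]] -0.17560391341666048 [0.0839 0.0837 0.0839]
[np.float64(0.7663885422474759), np.float64(0.6423773052589801), 0, 0]
[np.float64(0.7663885422474759), np.float64(0.6423773052589801), 0, 0]
[np.float64(0.7663885422474759), np.float64(0.6423773052589801), 0, 0]
[np.float64(0.7663885422474759), np.float64(0.6423773052589801), 0, 0]
```

Run:
```python
from job import *
from vis import *
import json
m=json.load(open("m.json")); tm,dm,a=map(np.array,(m["tm"],m["dm"],m["a"]))
i=3; q=yaw_for([tm[i],dm[0]],a)
pick(i,tm[i],q); lift(); print(arm.read_state()["opening"],arm.read_state()["wrist_force"])
place(i,dm[0],q); print(arm.read_state()["time"]); lift()
arm.goto([.3,-.3187,ZT],q)
for n in("top","side"): 
    c=capture(n); cv2.imwrite(f"pics/{n}2.png",c["image"]); print(n,proj(c,[*dm[0],.064]))
print(arm.read_state()["time"])
```

```text
grip 4 0.0634 15.0 t 4.5
0.06370451953061264 [-0.17540787  0.10923341 -1.34023833]
set 4 k 4 dF 4.5 [ 0.5928 -0.142   0.0275]
9.0167
top [384.42939514 164.11479159]
side [296.71173734 143.12579434]
11.05
```

View pics/side2.png

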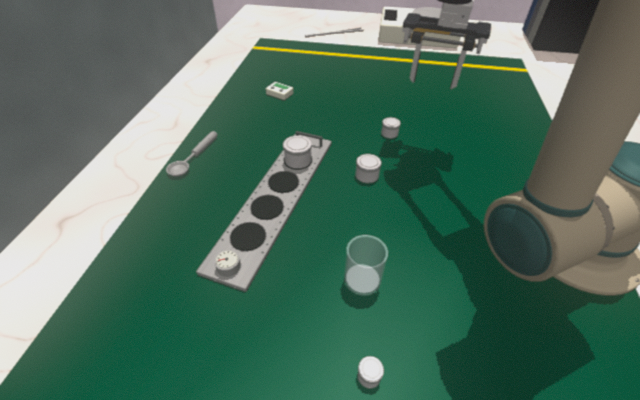

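View pics/top2.png

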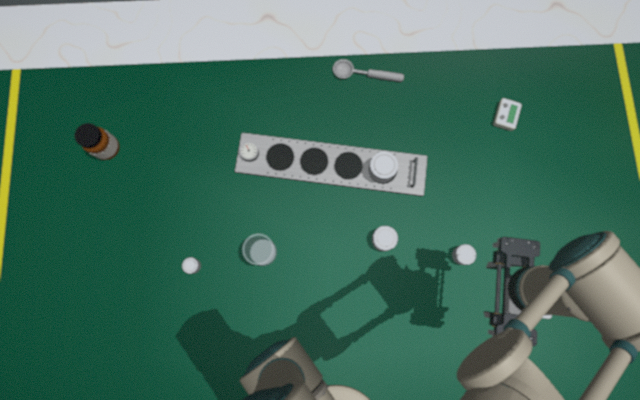

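Tin 4 stands on disc a (top view 384,165; side 297,147), everything else undisturbed. On to the other three.

Run:
```python
from job import *
from vis import *
import json
m=json.load(open("m.json")); tm,dm,a=map(np.array,(m["tm"],m["dm"],m["a"]))
for i in(2,1,0):
    d=dm[3-i]; q=yaw_for([tm[i],d],a)
    pick(i,tm[i],q); lift(); print(round(arm.read_state()["opening"],4))
    place(i,d,q); lift()
arm.goto([.3,.35,.2],q)
tiles=[]
for n in("top","side"):
    c=capture(n); cv2.imwrite(f"pics/{n}3raw.png",c["image"]); im=c["image"]
    u,v=proj(c,[*dm.mean(0),.04]).astype(int)
    for i in range(4): print(n,i+1,proj(c,[*dm[3-i],.016+H[i]]).round(1))
    tiles.append(cv2.resize(im[v-70:v+70,u-100:u+100],None,fx=2,fy=2,interpolation=0))
cv2.imwrite("pics/p3.png",np.hstack(tiles)); print(arm.read_state()["time"])
```

```text
grip 3 0.054 15.0 t 13.9
0.0537
set 3 k 4 dF 3.6 [ 0.6072 -0.0594  0.0245]
grip 2 0.0436 15.0 t 22.3
0.0438
set 2 k 4 dF 4.5 [0.6221 0.0229 0.0215]
grip 1 0.0341 15.0 t 31.6
0.0336
set 1 k 4 dF 3.7 [0.6368 0.1055 0.0195]
top 1 [277.8 153. ]
top 2 [312.8 156.6]
top 3 [348.3 160.5]
top 4 [384.4 164.1]
side 1 [245.6 225.7]
side 2 [265.  194.3]
side 3 [282.  167.1]
side 4 [296.7 143.1]
38.9583
```

View pics/p3.png

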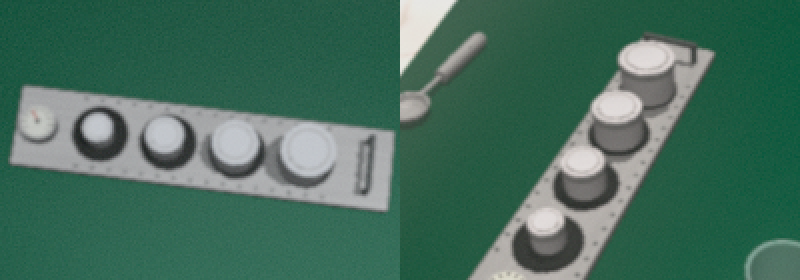

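View pics/top3raw.png

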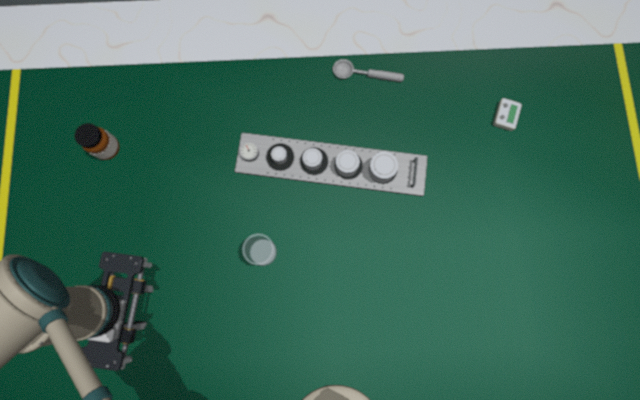

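Run:
```python
from job import *
from vis import *
import json
m=json.load(open("m.json"));dm=np.array(m["dm"])
for n in("top","side"):
    c=capture(n); g=cv2.GaussianBlur(cv2.resize(c["image"].max(2),None,fx=4,fy=4,interpolation=cv2.INTER_CUBIC),(0,0),3)
    for i in range(4):
        z=.016+H[i]; u=proj(c,[*dm[3-i],z]); d=np.array(m["discs"][n][3-i])
        U=(u+.5)*4-.5; lid=np.median(g[int(U[1])-6:int(U[1])+7,int(U[0])-6:int(U[0])+7])
        out=[]
        for f in(.75,.85,.9):
            ks=cv2.findContours((g>f*lid).astype(np.uint8),cv2.RETR_EXTERNAL,cv2.CHAIN_APPROX_NONE)[0]
            ks=[k for k in ks if len(k)>20 and cv2.pointPolygonTest(k,tuple(map(float,U)),False)>=0]
            if not ks: out.append(None); continue
            k=cv2.convexHull(ks[0]); e=cv2.fitEllipse(k); P=cast(c,(k.reshape(-1,2)+.5)/4-.5,z)
            ctr=cast(c,[(np.array(e[0])+.5)/4-.5],z)[0]
            out.append(((ctr-d)*1000).round(1).tolist()+[round(1000*np.sqrt(cv2.contourArea(P.astype(np.float32))/np.pi),1)])
        print(n,i+1,lid,out)
```

```text
top 1 204.0 [[-32.0, -125.6, np.float64(114.5)], [-0.9, 0.3, np.float64(15.2)], [-0.8, 0.2, np.float64(14.1)]]
top 2 204.0 [[-19.2, -43.2, np.float64(113.8)], [-0.4, 3.7, np.float64(20.6)], [-0.4, 3.5, np.float64(19.4)]]
top 3 203.0 [[-6.5, 35.8, np.float64(113.3)], [1.6, 3.6, np.float64(27.0)], [0.6, 3.8, np.float64(25.5)]]
top 4 203.0 [[6.1, 118.4, np.float64(112.6)], [-16.3, -35.6, np.float64(56.2)], [0.1, 1.1, np.float64(31.2)]]
side 1 225.0 [[-28.8, -53.7, np.float64(56.4)], [0.1, -4.3, np.float64(16.5)], [-0.2, -4.0, np.float64(14.8)]]
side 2 223.0 [[3.9, -4.9, np.float64(25.0)], [1.1, 1.0, np.float64(20.9)], [0.6, 1.3, np.float64(19.4)]]
side 3 222.0 [[2.3, -3.6, np.float64(28.2)], [-0.3, 1.0, np.float64(25.3)], [-0.5, 1.0, np.float64(23.8)]]
side 4 222.0 [[-7.4, -1.0, np.float64(34.0)], [-1.6, 0.2, np.float64(30.1)], [-1.4, 0.4, np.float64(28.6)]]
```

```bash
cat > chk.py <<'E'
from job import *
from vis import *
# disc tops with the outline bias of the visible 4 mm rim removed
DT=np.array([[.5933,-.1433],[.6078,-.0605],[.6226,.0220],[.6372,.1048]])
def check():
    res=[]
    for n in("top","side"):
        c=capture(n); g=cv2.GaussianBlur(cv2.resize(c["image"].max(2),None,fx=4,fy=4,interpolation=cv2.INTER_CUBIC),(0,0),3); r=[]
        for i in range(4):
            z=.016+H[i]; U=(proj(c,[*DT[3-i],z])+.5)*4-.5
            lid=np.median(g[int(U[1])-6:int(U[1])+7,int(U[0])-6:int(U[0])+7])
            ks=cv2.findContours((g>.9*lid).astype(np.uint8),cv2.RETR_EXTERNAL,cv2.CHAIN_APPROX_NONE)[0]
            k=[k for k in ks if len(k)>20 and cv2.pointPolygonTest(k,tuple(map(float,U)),False)>=0][0]
            e=cv2.fitEllipse(cv2.convexHull(k)); r.append(cast(c,[(np.array(e[0])+.5)/4-.5],z)[0])
        res.append(r); print(n,((np.array(r)-DT[::-1])*1000).round(1).tolist())
    return np.mean(res,0)
E
python3 - <<'E'
from chk import *
import json
a=json.load(open("m.json"))["a"]
t=check()
for i in range(4):
    p,d=t[i],DT[3-i]; q=yaw_for([p,d],a); z=TG[i]-.019+.016
    arm.goto([*p,ZT],q); eoat.gripper_to(min(.094,2*R[i]+.022)); arm.servo_line([*p,z+.05],vel=.25); arm.servo_line([*p,z+.0005],vel=.12)
    eoat.gripper_to(2*R[i]-.008,force=15); arm.servo_line([*p,z+.008],vel=.05); arm.servo_line([*d,z+.008],vel=.02); 
    arm.servo_line([*d,z+.002],vel=.04); arm.wait(.15); f0=arm.read_state()["wrist_force"][2]
    for k in range(8):
        if arm.read_state()["wrist_force"][2]-f0>2: break
        arm.servo_line([*d,z+.002-.0005*(k+1)],vel=.02)
    eoat.gripper_to(min(.094,2*R[i]+.020)); lift(); s=arm.read_state(); print(i+1,k,round(s["time"],1))
arm.goto([.3,.35,.2],q); check()
for n in("top","side"): cv2.imwrite(f"pics/{n}4.png",capture(n)["image"])
E
```

```text
top [[-1.3, -0.6], [-0.9, 3.3], [-0.0, 3.6], [-0.2, 1.5]]
side [[-0.7, -1.7], [-0.0, 3.4], [-1.3, 3.3], [-2.1, 2.6]]
1 3 45.4
2 2 50.5
3 2 55.6
4 3 60.9
top [[-0.3, 0.5], [-0.8, -0.1], [0.4, 0.0], [0.0, -0.2]]
side [[0.1, -0.5], [-0.1, 0.2], [-0.4, -0.4], [-1.6, 1.1]]
```

View pics/side4.png

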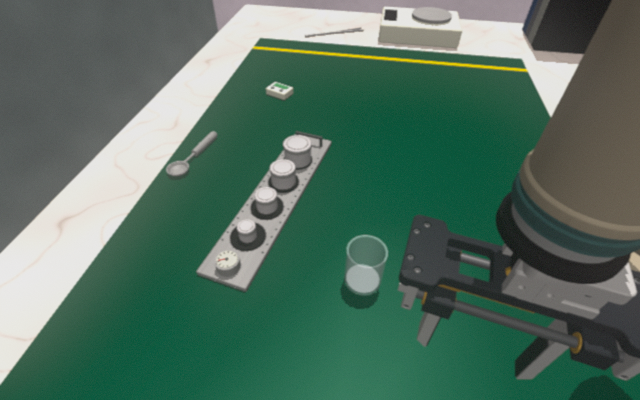

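The side view shows all four tins upright in size order from the thermometer (227,260) to the bow, at (247,233), (266,200), (283,173) and (297,150). They measure within about 1 mm of the disc centres, and the beaker at (366,265) has not moved.

```bash
python3 -c "
from cell import arm, eoat, capture, finish_job
print(finish_job())"
```

```text
the job is handed in; nothing more can be done
None
```

The job is handed in: all four tins stand upright on their discs in size order, smallest next to the thermometer, about 1 mm from centre by the cameras (the largest up to 2 mm in one view), and the beaker has not moved.

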